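# Close the proud quarter-turn filler plug on a hydraulic tank

## Task

The orange filler plug on one of the two grey tanks is sitting proud on its neck because its thread starts have missed their slots. Turn it back (anticlockwise, seen from above) until it is over the slots and drops in, then drive it forward (clockwise) until it is fully home, flat on the neck with its wing on the green marks, and let go. Keep it upright, do not force it down or turn it forward while it is still proud, and leave the blue plug on the other tank as it is.

Things in the scene. Friction and masses are not known exactly. Their poses are not given: they have to be found in the camera images.
- plug: Loose plug, 200 g. Origin: on its axis (z, up), underside of its black head disc (68 mm dia, 6 mm thick). Orange grip wing on the disc: 60 mm long along plug x, 18 mm thick along y, top 36 mm above origin. Same when turned half round. Starts upright in the bore, lugs resting on the neck: origin 15 mm above the neck's top, x axis 40 to 70 degrees clockwise of the slots. Turns freely.
- plug_end (a point): Point on top of the orange wing, 28 mm along the plug's +x from its axis, 36 mm above its origin. At the start it lies 5 to 35 degrees anticlockwise of the tank's +x.
- plug_lug (a point): End of one of the plug's two brass lugs (thread starts), 22 mm along the plug's +x from the axis, 12 mm below the plug's origin; the other is opposite. Lugs are 14 mm wide, 6 mm thick, on a stem 28 mm in dia that reaches 28 mm below the plug's origin.
- tank: Fixed grey tank, 170 x 170 x 100 mm, that carries the orange plug. Origin: underside centre, on the bench, z up. A steel neck (68 mm outer dia) stands centred on its deck. Home: plug x along the tank's x axis, either way round, marked in green on the deck. The slots' line is 75 degrees anticlockwise of the tank's x, seen from above, marked in white.
- neck_top (a point): Centre of the neck's mouth, 130 mm above the tank's origin. 32 mm bore, 6 mm flange, two 22 mm wide slots. With its x within 12 degrees of the slots' line the plug drops 15 mm, disc onto the neck; then it turns 75 degrees clockwise under the flange to home, with 3 mm of height to spare. Stops lie about 10 degrees past home and 10 to 20 degrees behind the slots.
- other_plug (a joint): Turning of the blue plug on the other tank, rad, 0 as it is at the start; it is home already and stays where it is left.
- other_plug_top (a point): Centre of the top of the blue plug's wing (same wing, 166 mm above the bench) on the other, identical grey tank; leave it alone.
Things that resemble listed ones, but are neither listed nor needed, are in the scene too. There is more than one size of the plug; the job needs the smaller.

How it is judged:
On the way:
1. the plug, turned back, has dropped into the neck at the slots (z of plug in the frame of tank below 0.136 m and angle between the x axis of plug and the x axis of tank, either way round above 0.7 rad and horizontal distance between plug and tank below 0.01 m).
At the end, for the whole second after the job is handed in: The orange plug is at rest in its neck, its disc within 4 mm of lying on the neck, centred within 10 mm, upright within 7 degrees, its wing within 15 degrees of the green marks (the tank's x axis), released; the blue plug is within 10 degrees of where it was (z of plug in the frame of tank below 0.134 m and horizontal distance between plug and tank below 0.01 m and angle between the x axis of plug and the x axis of tank, either way round below 0.26 rad and angle between plug's own z axis and vertical below 0.12 rad and linear speed of plug below 0.02 m/s and value of joint other_plug between -0.17 and 0.17 rad); the robot touches nothing.
It fails at once if the plug is tipped more than 20 degrees (angle between plug's own z axis and vertical above 0.35 rad).
It fails at once if the plug is forced against the neck with more than 60 N (contact force between plug and tank above 60 N).
It fails at once if the plug is turned forward past the green marks by 10 degrees while still proud (z of plug in the frame of tank above 0.14 m and y of plug_end in the frame of tank below -0.005 m).
It fails at once if the blue plug is turned more than 10 degrees (value of joint other_plug above 0.17 rad or value of joint other_plug below -0.17 rad).
It also fails if it takes over 35 s, if anything falls off the work surface, if the arm or the gripper's body presses on something with over 40 N, if the wrist force passes 120 N, or if a joint passes its speed limit or range.

## Robot

A 7-joint arm with a two-finger parallel gripper is mounted at the origin on the work surface. World frame = base frame: x ahead of the robot, y to its left, z up, the work surface at z = 0. Lengths are in m, angles in rad, forces in N, time in s.
With the tool pointing down it reaches from about 0.425 to 0.925 m from the base axis. Payload 6.8 kg.
Tool frame: the origin (TCP) lies on the centre line of the jaws, within the pads' length; the fingertips stand 14 mm ahead of it and the grasp point (between the pads) lies 5 mm behind it (r.nose_length is the distance from the TCP to the fingertips, in m); z points along the fingers, y is the direction in which the jaws open and shut (so a half turn about z gives the same grasp; the last joint's range is limited). The gripper opens to 85 mm and grips with 20 to 120 N. Pads are 22 mm wide; open, the fingers measure 114 mm over their backs; the gripper's body (76 mm by 85 mm) begins 54 mm behind the grasp point. The pads swing forward as they close: fully open they stand 13 mm farther back than shut.
Start: joints at [-1.338, 0.477, 0.022, 1.555, -0.011, 1.109, -0.083], TCP at [0.226, 0.636, 0.245] pointing down, gripper open.
Joint ranges: [-2.96, 2.96], [-0.34, 2.1], [-1.41, 1.46], [0.24, 2.44], [-1.37, 4.51], [0.17, 1.92], [-2.96, 2.96]. Speed limits (rad/s): [2.39, 2.39, 3.14, 3.14, 3.14, 3.14, 3.14].

## Interface

Orientations are given as a rotation vector (axis times angle).
In Python, from bench import r, imaging, look_for, outline_of gives the robot as it stands. The module is installed in compiled form; this text tells all that it offers.
- The arm moves only by the tool carry_out, never from a script. Its arguments are lists of equal length, an entry for each row: "offset": the shift along the tool's x, y, z as a fraction of full scale, a list of three; "turn": the turn, a rotation vector about the tool's x, y, z as a fraction of full scale, a list of three. A call has 1 to 8 rows; each row is the pose to reach, as a shift and turn from the pose commanded when the call began, along the tool's axes at that moment; what a row does not reach only later rows make up. Full scale, the value 1, is 0.5 m for a shift and 1.5 rad for a turn. A row lasts 1/10 s, in which the tool goes at most 50 mm and 8.59 degrees, less where a joint would pass 70% of its speed; a pose out of reach is approached as far as the arm can. A call with a number of a shift or a turn outside -1 to 1 is refused whole. A call with a gripper value outside its range is refused whole. "hand" is the closure, from 0 (fully open) to 1 (shut), set as the call begins (left out, the last holds). The fingers move at their own pace and stop on an object; "force" is the grip in N (left out, the last holds). Time passes only in rows, so rows that repeat a pose let the fingers close. It gives the time, the measured TCP pose, the force and the opening at its end, in the units of the state.
- r.get_obs(): the state, without advancing time (a new reading comes with each control period).
- imaging.grab_frame(name): name is "scene" or "top" or "wrist"; returns a dict with "pixels" (384x512x3 uint8, red, green, blue), "fx", "fy", "cx", "cy" (pixels), "R" (3x3) and "t" (3): a world point X has camera coordinates R X + t. Camera axes: x right, y down, z forward; pixel columns grow to the right and rows downward; lengths in m; the calibration is good to about 2 mm. A picture is of the moment at which its call begins. There is no depth.
- r.hand_in(): hands the job in, once; it reports no verdict.
Trained networks look in the newest picture that a camera, given by its name, has taken for a name from the list of things; names that differ only in an ending like _2 or _b are one class to them, and where a whole thing is asked for, a point or a joint stands for the part that bears it (a point fixed in the world has none). Each returns a list of dicts, best first, with "score" (0 to 1); they miss things now and then, are a little off and sometimes report something else, mostly with a low value. They report only what shows in the picture. A call takes as long as a camera call. They do not tell look-alikes from the thing itself.
- look_for(query, camera): "xyz" ([x, y, z] in m, in the coordinates of the camera as it stood for that picture, good to about 4 mm: the middle of the surface that is visible of it).
- outline_of(query, camera): "region" (384x512 bool, what is visible of it).
The state is a dict: "clock": time; "joints": joint angles; "qvel": joint speeds; "tau": joint torques, N m; "tcp_pos": TCP position; "orientation": TCP orientation; "contact_force": force on the tool from outside, world axes, zero at the start; "moment": the same for the moment, N m; "grip_width": finger opening in m.
Only numpy, scipy, OpenCV 4.12 (cv2) and the standard library are available. Lean on these libraries where they do the work, as an engineer would, in place of code of your own. Each camera call takes 0.05 s, during which the arm holds its last target. There are 200 camera calls.

## Working session

There is one attempt and no reset: what is moved stays moved. The work goes in short steps, Python scripts to look and compute and a tool call to move; the robot and the scene stay as the last step left them, time stands still between calls to the robot, and variables do not carry over. Pictures are saved under pics/ and viewed, about 8 in all and at most 12, crops included, and the job is handed in when it is done.

Besides the shell and the picture viewer there is one more tool, called after ">>>" in YAML: its name, and indented under it one key for each argument. carry_out: Moves the arm, as the interface text tells. Shift numbers are shares of 0.5 m and turn numbers shares of 1.5 rad, none past 1 either way. Its arguments: {"type":"object","properties":{"offset":{"type":"array","items":{"type":"array","items":{"type":"number","minimum":-1,"maximum":1}}},"turn":{"type":"array","items":{"type":"array","items":{"type":"number","minimum":-1,"maximum":1}}},"hand":{"type":"number"},"force":{"type":"number"}},"required":["offset","turn"]}

```bash
mkdir -p pics; python3 - <<'E'
from bench import r, imaging, look_for, outline_of
import cv2, numpy as np
o=r.get_obs(); print({k:np.round(v,3).tolist() for k,v in o.items()})
ims=[]
for c in ("scene","top"):
    f=imaging.grab_frame(c); ims.append(f["pixels"][...,::-1]); R=np.array(f["R"]);t=np.array(f["t"])
    print(c,f["fx"],"cam at",np.round(-R.T@t,3))
    for q in ("plug","tank","neck_top","plug_end","other_plug_top"):
        for d in look_for(q,c)[:4]:
            X=np.array(d["xyz"]); p=f["fx"]*X[0]/X[2]+f["cx"],f["fy"]*X[1]/X[2]+f["cy"]
            print(q,round(d["score"],2),np.round(R.T@(X-t),3),np.round(p))
    cv2.imwrite(f"pics/{c}0.png",ims[-1])
E
```

```text
{'clock': 0.0, 'joints': [-1.338, 0.478, 0.022, 1.556, -0.012, 1.109, -0.083], 'qvel': [-0.0, 0.001, 0.001, -0.001, -0.001, -0.0, -0.001], 'tau': [-0.0, -59.644, 1.608, -28.121, 0.013, 0.009, 0.0], 'tcp_pos': [0.225, 0.636, 0.244], 'orientation': [-0.533, -3.096, 0.003], 'contact_force': [0.429, 0.147, 0.562], 'moment': [-0.009, -0.003, -0.002], 'grip_width': 0.086}
scene 398.51958172435593 cam at [1.064 0.236 0.758]
plug 0.94 [0.54  0.002 0.049] [246. 227.]
plug 0.62 [ 0.521 -0.216  0.146] [162. 164.]
tank 0.73 [ 0.564 -0.195  0.099] [163. 194.]
tank 0.73 [ 0.523 -0.217  0.148] [161. 164.]
neck_top 0.58 [ 0.563 -0.195  0.095] [163. 195.]
plug_end 0.9 [ 0.521 -0.215  0.151] [162. 163.]
plug_end 0.88 [ 0.535 -0.002  0.045] [245. 226.]
other_plug_top 0.8 [0.572 0.224 0.135] [344. 248.]
top 402.93242079825404 cam at [0.419 0.003 0.771]
plug 0.79 [ 0.511 -0.218  0.153] [403. 228.]
plug 0.72 [ 0.519 -0.007  0.045] [265. 220.]
tank 0.73 [ 0.498 -0.2    0.101] [381. 238.]
neck_top 0.69 [ 0.5   -0.199  0.1  ] [380. 237.]
plug_end 0.83 [ 0.523 -0.004  0.045] [264. 217.]
plug_end 0.68 [ 0.509 -0.221  0.15 ] [404. 229.]
other_plug_top 0.84 [0.563 0.218 0.135] [131. 173.]
other_plug_top 0.25 [ 0.498 -0.203  0.101] [382. 239.]
```

```bash
python3 -c "
import cv2
a=cv2.imread('pics/scene0.png');b=cv2.imread('pics/top0.png')
cv2.imwrite('pics/both.png',cv2.resize(cv2.vconcat([a[:300],b[80:380]]),None,fx=1,fy=1))
c=cv2.resize(b[170:290,320:480],(800,600),interpolation=cv2.INTER_CUBIC);cv2.imwrite('pics/crop.png',c)"
```

```text
(no output)
```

View pics/both.png

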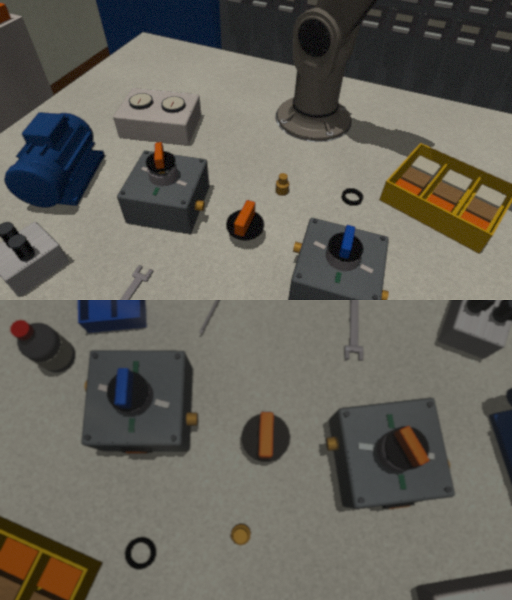

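View pics/crop.png

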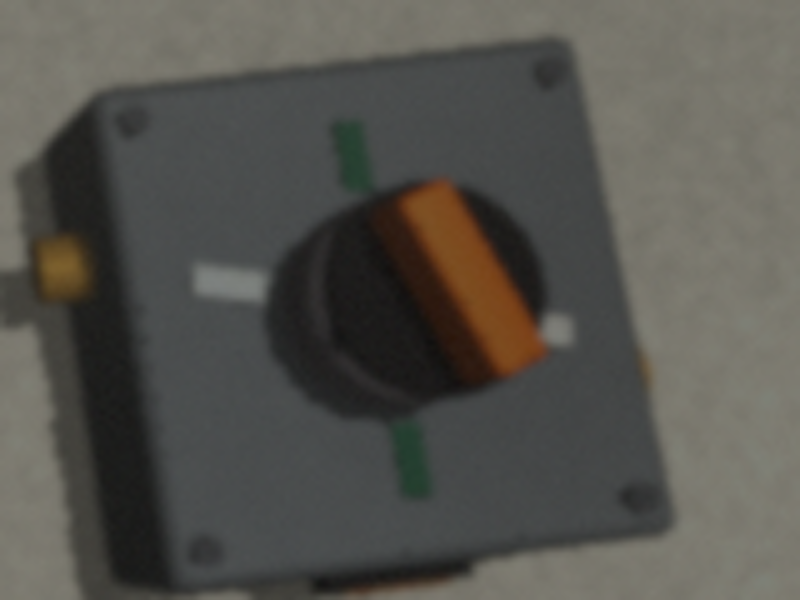

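The top and scene views show these candidates (top-image pixels):
- **Orange plug:** proud on the right-hand tank, at (403,228). This is the target, and it sits visibly off the green marks in the crop.
- **Second orange plug:** lying on the bench at (265,218). It is a look-alike, larger and not on any tank.
- **Blue plug:** on the left tank at (128,170). I'll leave it alone.

Next I'll measure the target tank and plug.

```bash
cat > h.py <<'E'
from bench import r, imaging, look_for, outline_of
import cv2, numpy as np
from scipy.spatial.transform import Rotation as Ro
def plane(f,px,z):
    R=np.array(f["R"]);t=np.array(f["t"]);px=np.atleast_2d(px).astype(float)
    d=np.c_[(px[:,0]-f["cx"])/f["fx"],(px[:,1]-f["cy"])/f["fy"],np.ones(len(px))]@R
    C=-R.T@t
    return C+d*((z-C[2])/d[:,2])[:,None]
def masks(f):
    h=cv2.cvtColor(f["pixels"],cv2.COLOR_RGB2HSV).astype(int);H,S,V=h[...,0],h[...,1],h[...,2]
    return dict(orange=(H<18)&(S>150)&(V>60),green=(H>50)&(H<90)&(S>80)&(V>30),bright=(H<18)&(S>150)&(V>120))
def near(m,f,z,c,rad):
    v,u=np.nonzero(m);P=plane(f,np.c_[u,v],z);k=np.hypot(*(P[:,:2]-c).T)<rad
    return np.c_[u,v][k],P[k]
def axis(P):
    c=P[:,:2].mean(0);w,V=np.linalg.eigh(np.cov((P[:,:2]-c).T));a=np.degrees(np.arctan2(V[1,1],V[0,1]))
    return c,(a+90)%180-90,np.sqrt(w*12)
E
python3 - <<'E'
from h import *
for c in ("top","scene"):
    f=imaging.grab_frame(c);m=masks(f);h=cv2.cvtColor(f["pixels"],cv2.COLOR_RGB2HSV)
    if c=="top": print(h[206,390],h[262,402],h[228,363],h[225,411],h[232,406],h[225,402])
    px,P=near(m["green"],f,0.1,(0.51,-0.2),0.1);print(c,"green",len(P),axis(P))
    cc=axis(P)[0]
    for s in (1,-1):
        k=(P[:,0]-cc[0])*s>0;print(P[k].mean(0),k.sum())
    for n in("orange","bright"):
        px,P=near(m[n],f,0.181,(0.51,-0.21),0.05);print(n,len(P),axis(P))
E
```

```text
[72 93 63] [ 74 109  61] [ 75   9 118] [ 14 189 124] [  9 160  43] [  9 180  41]
top green 104 (array([ 0.5067594 , -0.22667483]), np.float64(12.111199287005832), array([0.00687558, 0.17719746]))
[ 0.56332973 -0.21453321  0.1       ] 45
[ 0.46361253 -0.23593538  0.1       ] 59
orange 509 (array([ 0.51305082, -0.22388489]), np.float64(32.28332050734457), array([0.01907288, 0.05739151]))
bright 269 (array([ 0.5129812 , -0.22485727]), np.float64(32.43531124195198), array([0.01104003, 0.05354587]))
scene green 23 (array([ 0.56379307, -0.21373521]), np.float64(12.523574445317678), array([0.00776424, 0.02188733]))
[ 0.56881211 -0.21281722  0.1       ] 12
[ 0.55831775 -0.21473666  0.1       ] 11
orange 190 (array([ 0.52632663, -0.21521628]), np.float64(34.04555127566144), array([0.01789516, 0.07784136]))
bright 118 (array([ 0.51708579, -0.22203565]), np.float64(32.499671030818575), array([0.01477199, 0.05982921]))
```

>>> carry_out:
  offset:
    - [-0.59,-0.47,-0.07]
    - [-0.59,-0.47,-0.07]
    - [-0.59,-0.47,-0.07]
    - [-0.59,-0.47,-0.07]
    - [-0.59,-0.47,-0.07]
    - [-0.59,-0.47,-0.07]
    - [-0.59,-0.47,-0.07]
    - [-0.59,-0.47,-0.07]
  turn:
    - [0,0,0.75]
    - [0,0,0.75]
    - [0,0,0.75]
    - [0,0,0.75]
    - [0,0,0.75]
    - [0,0,0.75]
    - [0,0,0.75]
    - [0,0,0.75]

```text
clock: 1.5
tcp_pos: [0.4274, 0.3121, 0.2811]
orientation: [2.112, 2.324, 0.001]
contact_force: [0.5, -0.5, -0.0]
grip_width: 0.0853
```

```bash
cat >> h.py <<'E'
def togo(x,y,z,wing):
    "offset/turn fractions to reach TCP xyz with tool x along wing line (deg, world), tool down"
    o=r.get_obs();A=Ro.from_rotvec(o["orientation"]);M=A.as_matrix()
    best=None
    for w in (wing,wing+180):
        a=np.radians(w);tx=np.array([np.cos(a),np.sin(a),0]);tz=np.array([0,0,-1.]);B=np.c_[tx,np.cross(tz,tx),tz]
        v=(A.inv()*Ro.from_matrix(B)).as_rotvec()
        print("  wing",w,"turn",np.round(v/1.5,3))
    print("tcp",np.round(o["tcp_pos"],4),"toolx deg",np.degrees(np.arctan2(M[1,0],M[0,0])).round(1),"tilt",np.round(M[2],3),"joints",np.round(o["joints"],2),"t",o["clock"],"w",o["grip_width"],"F",np.round(o["contact_force"],1))
    print("offset",np.round(M.T@(np.array([x,y,z])-o["tcp_pos"])/0.5,3))
E
python3 -c "
from h import *
togo(.513,-.225,.27,32.4)"
```

```text
wing 32.4 turn [ 0.001 -0.     0.734]
  wing 212.4 turn [ 1.00e-03  1.00e-03 -1.36e+00]
tcp [0.4274 0.3121 0.2811] toolx deg 95.5 tilt [-0.     0.001 -1.   ] joints [-1.06  0.2   0.37  1.88 -0.08  1.07 -0.57] t 1.5 w 0.08532383985530856 F [ 0.5 -0.5 -0. ]
offset [-1.086  0.068  0.022]
```

>>> carry_out:
  offset:
    - [-0.9,0.06,0.02]
    - [-0.9,0.06,0.02]
    - [-0.9,0.06,0.02]
    - [-0.9,0.06,0.02]
    - [-0.9,0.06,0.02]
    - [-0.9,0.06,0.02]
    - [-0.9,0.06,0.02]
    - [-0.9,0.06,0.02]
  turn:
    - [0,0,0.734]
    - [0,0,0.734]
    - [0,0,0.734]
    - [0,0,0.734]
    - [0,0,0.734]
    - [0,0,0.734]
    - [0,0,0.734]
    - [0,0,0.734]

```text
clock: 2.3
tcp_pos: [0.4938, -0.0791, 0.2718]
orientation: [-3.014, -0.886, -0.002]
contact_force: [1.1, 0.0, 0.5]
grip_width: 0.0849
```

```bash
python3 -c "
from h import *
togo(.513,-.225,.25,32.4)"
```

```text
wing 32.4 turn [-0.    -0.001  0.004]
  wing 212.4 turn [ 1.00e-03 -0.00e+00 -2.09e+00]
tcp [ 0.4938 -0.0791  0.2718] toolx deg 32.8 tilt [ 0.001 -0.    -1.   ] joints [-0.63  0.18  0.77  1.97 -0.15  1.04 -0.8 ] t 2.3 w 0.08487325814282036 F [1.1 0.  0.5]
offset [-0.126  0.266  0.043]
```

>>> carry_out:
  offset:
    - [-0.126,0.266,0.043]
    - [-0.126,0.266,0.043]
    - [-0.126,0.266,0.043]
    - [-0.126,0.266,0.043]
    - [-0.126,0.266,0.043]
  turn:
    - [0,0,0.004]
    - [0,0,0.004]
    - [0,0,0.004]
    - [0,0,0.004]
    - [0,0,0.004]

```text
clock: 2.8
tcp_pos: [0.5127, -0.2249, 0.2495]
orientation: [3.016, 0.878, -0.001]
contact_force: [-1.0, 0.1, 0.2]
grip_width: 0.0854
```

```bash
python3 -c "
from h import *
togo(.513,-.225,.17,32.4)
f=imaging.grab_frame('wrist');cv2.imwrite('pics/w1.png',f['pixels'][...,::-1]);m=masks(f)
px,P=near(m['bright'],f,0.181,(0.513,-0.225),0.06);print('bright',len(P),axis(P))
px,P=near(m['green'],f,0.1,(0.513,-0.225),0.1);print('green',len(P),axis(P))
for d in look_for('plug','wrist')+look_for('plug_end','wrist'): print(d['score'],np.array(f['R']).T@(np.array(d['xyz'])-f['t']))
"
```

```text
wing 32.4 turn [-0.     0.001  0.001]
  wing 212.4 turn [-1.000e-03 -0.000e+00 -2.094e+00]
tcp [ 0.5127 -0.2249  0.2495] toolx deg 32.5 tilt [-0.001 -0.    -1.   ] joints [-0.32  0.35  0.79  1.87 -0.29  1.04 -0.41] t 2.8 w 0.08538849915641933 F [-1.   0.1  0.2]
offset [0.001 0.001 0.159]
bright 285 (array([ 0.5347314 , -0.21203147]), np.float64(51.737631666160325), array([0.0126224 , 0.02440129]))
green 260 (array([ 0.54748232, -0.21508758]), np.float64(11.996324732618092), array([0.00932148, 0.13927446]))
0.64 [ 0.52643754 -0.01700442  0.05886836]
0.57 [ 0.5122929  -0.21684306  0.15262074]
0.92 [ 0.51569404 -0.21788119  0.15057758]
0.54 [ 0.53938833 -0.20281752  0.09646504]
```

View pics/w1.png

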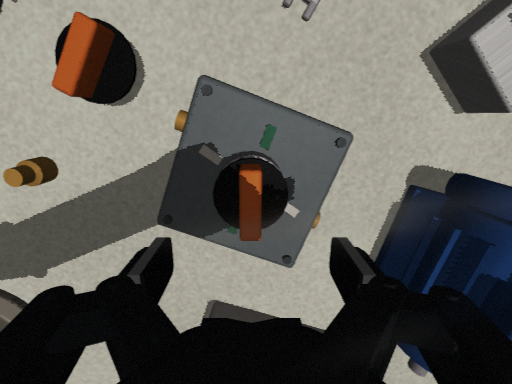

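```bash
python3 -c "
from h import *
f=imaging.grab_frame('wrist');h=cv2.cvtColor(f['pixels'],cv2.COLOR_RGB2HSV).astype(int)
m=(h[...,0]<18)&(h[...,1]>150)&(h[...,2]>85)
px,P=near(m,f,0.181,(0.513,-0.225),0.05)
k=(px[:,0]>235)&(px[:,0]<268)&(px[:,1]>165)&(px[:,1]<245);print(len(P),px[k].min(0),px[k].max(0),axis(P[k]))
for v in (190,200,210,220,230):
  u=np.nonzero(m[v])[0];u=u[(u>230)&(u<275)];print(v,u.min(),u.max(),plane(f,[u.mean(),v],.181).round(4), h[v,u.min()-2:u.max()+3,2])
print(f['fx'],f['cx'],(-np.array(f['R']).T@f['t']).round(3))
"
```

```text
742 [243 173] [264 242] (array([ 0.52020899, -0.21974888]), np.float64(31.907839526311818), array([0.01411026, 0.06501322]))
190 246 264 [[ 0.5292 -0.215   0.181 ]] [ 80  85  87  86  86  87  86  85  85  86  86  87 136 171 170 170 172 170
 168 156 104  18   7]
200 246 259 [[ 0.521  -0.2172  0.181 ]] [77 85 87 86 86 87 84 87 86 86 85 84 84 87 87 86 84 83]
210 250 260 [[ 0.5152 -0.2233  0.181 ]] [82 85 86 88 85 87 86 84 87 85 86 82 87 83 76]
220 246 258 [[ 0.5076 -0.2271  0.181 ]] [80 83 86 83 83 85 85 84 86 83 86 85 83 88 87 85 85]
230 246 259 [[ 0.5001 -0.2312  0.181 ]] [82 83 86 87 83 87 86 86 89 88 86 86 85 87 86 86 85 79]
266.69383761847627 250.99655582433252 [ 0.574 -0.182  0.377]
```

>>> carry_out:
  offset:
    - [0.001,0.001,0.08]
    - [0.001,0.001,0.14]
    - [0.001,0.001,0.158]
    - [0.001,0.001,0.158]
  turn:
    - [0,0,0.003]
    - [0,0,0.003]
    - [0,0,0.003]
    - [0,0,0.003]

```text
clock: 3.4
tcp_pos: [0.5132, -0.2226, 0.1703]
orientation: [-3.015, -0.877, 0.003]
contact_force: [0.0, -0.4, 0.7]
grip_width: 0.0853
```

>>> carry_out:
  offset:
    - [0,0,0]
    - [0,0,0]
    - [0,0,0]
    - [0,0,0]
    - [0,0,0]
    - [0,0,0]
    - [0,0,0]
    - [0,0,0]
  turn:
    - [0,0,0]
    - [0,0,0]
    - [0,0,0]
    - [0,0,0]
    - [0,0,0]
    - [0,0,0]
    - [0,0,0]
    - [0,0,0]
  hand: 1
  force: 25

```text
clock: 4.2
tcp_pos: [0.5137, -0.2239, 0.1715]
orientation: [-3.017, -0.874, -0.001]
contact_force: [-0.9, 0.6, 5.6]
grip_width: 0.0174
```

```bash
python3 -c "
from h import *
togo(.513,-.225,.17,87)
"
```

```text
wing 87 turn [ 0.    -0.    -0.636]
  wing 267 turn [-1.000e-03 -0.000e+00  1.458e+00]
tcp [ 0.5137 -0.2239  0.1715] toolx deg 32.3 tilt [ 0.001 -0.    -1.   ] joints [-0.26  0.46  0.73  1.94 -0.39  0.89 -0.34] t 4.2 w 0.017420709820060415 F [-0.9  0.6  5.6]
offset [-0.002  0.001  0.003]
```

>>> carry_out:
  offset:
    - [0,0,-0.003]
    - [0,0,-0.003]
    - [0,0,-0.003]
    - [0,0,-0.003]
    - [0,0,-0.003]
    - [0,0,-0.003]
    - [0,0,-0.003]
    - [0,0,-0.003]
  turn:
    - [0,0,0]
    - [0,0,-0.1]
    - [0,0,-0.2]
    - [0,0,-0.3]
    - [0,0,-0.4]
    - [0,0,-0.5]
    - [0,0,-0.6]
    - [0,0,-0.636]

```text
clock: 5.0
tcp_pos: [0.513, -0.224, 0.172]
orientation: [-2.273, -2.167, 0.001]
contact_force: [0.0, -1.1, -2.2]
grip_width: 0.0171
```

>>> carry_out:
  offset:
    - [0,0,0]
    - [0,0,0]
  turn:
    - [0,0,0]
    - [0,0,0]

```text
clock: 5.2
tcp_pos: [0.5132, -0.224, 0.1721]
orientation: [-2.281, -2.16, 0.001]
contact_force: [-0.6, -1.0, -1.8]
grip_width: 0.0175
```

```bash
python3 -c "
from h import *
togo(.513,-.225,.17,87)
for c in ('scene','top'):
  f=imaging.grab_frame(c);cv2.imwrite('pics/%s2.png'%c,f['pixels'][...,::-1])
a=cv2.imread('pics/scene2.png')[100:250,90:290];b=cv2.imread('pics/top2.png')[160:310,310:510]
cv2.imwrite('pics/c2.png',cv2.resize(cv2.hconcat([a,b]),None,fx=2,fy=2,interpolation=cv2.INTER_CUBIC))
"
```

```text
wing 87 turn [-0.    -0.    -0.001]
  wing 267 turn [-0.000e+00  1.000e-03  2.093e+00]
tcp [ 0.5132 -0.224   0.1721] toolx deg 86.9 tilt [ 0.    -0.001 -1.   ] joints [-0.08  0.4   0.49  1.93 -0.24  0.87  0.47] t 5.2 w 0.017542723710110293 F [-0.6 -1.  -1.8]
offset [-0.002 -0.     0.004]
```

View pics/c2.png

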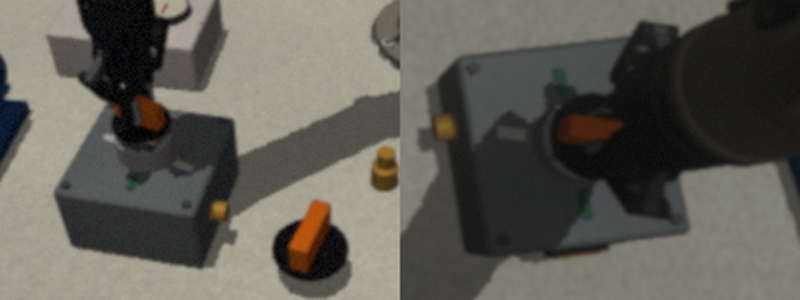

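The wing now lies along the white slot line (top crop ~(590,130)), held with only its weight on the wrist. I'll release so it drops freely.

>>> carry_out:
  offset:
    - [0,0,0]
    - [0,0,0]
    - [0,0,0]
    - [0,0,0]
    - [0,0,0]
    - [0,0,0]
  turn:
    - [0,0,0]
    - [0,0,0]
    - [0,0,0]
    - [0,0,0]
    - [0,0,0]
    - [0,0,0]
  hand: 0

```text
clock: 5.9
tcp_pos: [0.5135, -0.224, 0.1725]
orientation: [2.279, 2.162, 0.0]
contact_force: [-0.5, 0.0, -1.6]
grip_width: 0.085
```

```bash
python3 -c "
from h import *
togo(.513,-.225,.155,87)
f=imaging.grab_frame('scene');cv2.imwrite('pics/s3.png',f['pixels'][...,::-1]);
g=imaging.grab_frame('wrist');cv2.imwrite('pics/w3.png',g['pixels'][...,::-1])
a=cv2.resize(f['pixels'][110:230,100:260,::-1],(512,384),interpolation=cv2.INTER_CUBIC);cv2.imwrite('pics/c3.png',cv2.resize(cv2.hconcat([a,g['pixels'][...,::-1]]),None,fx=.78,fy=.78))
for d in look_for('plug_end','wrist'): print(d['score'],np.array(g['R']).T@(np.array(d['xyz'])-g['t']))
"
```

```text
wing 87 turn [ 0.  0. -0.]
  wing 267 turn [ 0.    -0.     2.094]
tcp [ 0.5135 -0.224   0.1725] toolx deg 87.0 tilt [-0.  0. -1.] joints [-0.08  0.4   0.48  1.93 -0.24  0.87  0.48] t 5.9 w 0.08498865978711542 F [-0.5  0.  -1.6]
offset [-0.002 -0.001  0.035]
0.59 [ 0.51410176 -0.21614408  0.13181871]
```

View pics/c3.png

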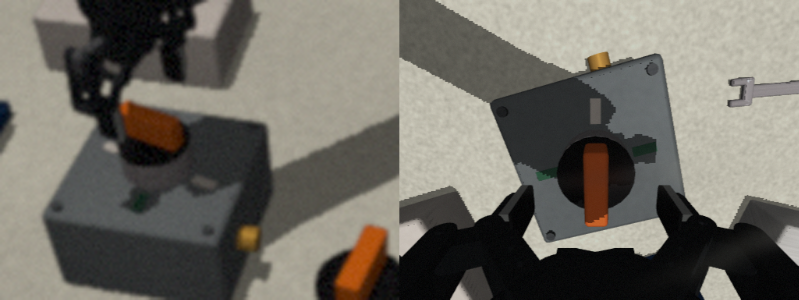

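```bash
cat >> h.py <<'E'
def model(f,z0,ang,c=(.5135,-.2245)):
    "filled silhouette (bool) of the orange wing, origin height z0"
    a=np.radians(ang);X=np.array([[sx*.03,sy*.009,z] for sx in(1,-1) for sy in(1,-1) for z in(.006,.036)])
    W=np.c_[c[0]+X[:,0]*np.cos(a)-X[:,1]*np.sin(a),c[1]+X[:,0]*np.sin(a)+X[:,1]*np.cos(a),z0+X[:,2]]
    C=W@np.array(f["R"]).T+f["t"];p=np.c_[f["fx"]*C[:,0]/C[:,2]+f["cx"],f["fy"]*C[:,1]/C[:,2]+f["cy"]]
    m=np.zeros((384,512),np.uint8);cv2.fillConvexPoly(m,cv2.convexHull(np.round(p).astype(np.int32)),1);return m>0
def fit(f,ang):
    h=cv2.cvtColor(f["pixels"],cv2.COLOR_RGB2HSV).astype(int);o=(h[...,0]<20)&(h[...,1]>110)&(h[...,2]>30)
    roi=cv2.dilate((model(f,.13,ang)|model(f,.145,ang)).astype(np.uint8),np.ones((9,9)))>0;o&=roi
    for z in(.130,.1325,.135,.140,.145):
        s=[];
        for d in(-10,-5,0,5,10):
            m=model(f,z,ang+d);s.append(round((m&o).sum()/(m|o).sum(),2))
        print(z,"IoU vs dAngle -10..10",s)
E
python3 -c "
from h import *
for c in('scene','wrist'): print(c);fit(imaging.grab_frame(c),87)
"
```

```text
scene
0.13 IoU vs dAngle -10..10 [np.float64(0.8), np.float64(0.81), np.float64(0.8), np.float64(0.76), np.float64(0.75)]
0.1325 IoU vs dAngle -10..10 [np.float64(0.8), np.float64(0.75), np.float64(0.75), np.float64(0.72), np.float64(0.71)]
0.135 IoU vs dAngle -10..10 [np.float64(0.71), np.float64(0.66), np.float64(0.66), np.float64(0.66), np.float64(0.63)]
0.14 IoU vs dAngle -10..10 [np.float64(0.57), np.float64(0.55), np.float64(0.55), np.float64(0.52), np.float64(0.49)]
0.145 IoU vs dAngle -10..10 [np.float64(0.45), np.float64(0.45), np.float64(0.42), np.float64(0.4), np.float64(0.4)]
wrist
0.13 IoU vs dAngle -10..10 [np.float64(0.7), np.float64(0.81), np.float64(0.86), np.float64(0.79), np.float64(0.69)]
0.1325 IoU vs dAngle -10..10 [np.float64(0.68), np.float64(0.79), np.float64(0.83), np.float64(0.75), np.float64(0.67)]
0.135 IoU vs dAngle -10..10 [np.float64(0.66), np.float64(0.76), np.float64(0.81), np.float64(0.73), np.float64(0.65)]
0.14 IoU vs dAngle -10..10 [np.float64(0.62), np.float64(0.7), np.float64(0.73), np.float64(0.66), np.float64(0.6)]
0.145 IoU vs dAngle -10..10 [np.float64(0.57), np.float64(0.64), np.float64(0.66), np.float64(0.61), np.float64(0.54)]
```

Both cameras fit best at an origin height of 0.130, so the plug has dropped in. Next I regrasp lower and turn it forward.

>>> carry_out:
  offset:
    - [-0.001,-0.001,0.02]
    - [-0.001,-0.001,0.029]
    - [-0.001,-0.001,0.029]
  turn:
    - [0,0,0]
    - [0,0,0]
    - [0,0,0]

```text
clock: 6.45
tcp_pos: [0.5122, -0.2241, 0.1567]
orientation: [-2.278, -2.161, 0.002]
contact_force: [-0.3, -0.0, 0.5]
grip_width: 0.0851
```

>>> carry_out:
  offset:
    - [0,0,0]
    - [0,0,0]
    - [0,0,0]
    - [0,0,0]
    - [0,0,0]
    - [0,0,0]
    - [0,0,0]
    - [0,0,0]
  turn:
    - [0,0,0]
    - [0,0,0]
    - [0,0,0]
    - [0,0,0]
    - [0,0,0]
    - [0,0,0]
    - [0,0,0]
    - [0,0,0]
  hand: 1
  force: 25

```text
clock: 7.25
tcp_pos: [0.5132, -0.2245, 0.1582]
orientation: [2.279, 2.162, 0.001]
contact_force: [-0.6, 0.4, 5.0]
grip_width: 0.0173
```

```bash
python3 -c "
from h import *
togo(.513,-.225,.158,12.1)
"
```

```text
wing 12.1 turn [ 0.    -0.     0.871]
  wing 192.1 turn [ 0.     0.    -1.223]
tcp [ 0.5132 -0.2245  0.1582] toolx deg 87.0 tilt [-0.     0.001 -1.   ] joints [-0.07  0.42  0.48  1.94 -0.26  0.84  0.49] t 7.25 w 0.017347183567806942 F [-0.6  0.4  5. ]
offset [-0.001 -0.     0.   ]
```

>>> carry_out:
  offset:
    - [0,0,-0.002]
    - [0,0,-0.002]
    - [0,0,-0.002]
    - [0,0,-0.002]
    - [0,0,-0.002]
    - [0,0,-0.002]
    - [0,0,-0.002]
    - [0,0,-0.002]
  turn:
    - [0,0,0]
    - [0,0,0.08]
    - [0,0,0.16]
    - [0,0,0.24]
    - [0,0,0.32]
    - [0,0,0.4]
    - [0,0,0.48]
    - [0,0,0.5]

```text
clock: 8.05
tcp_pos: [0.5125, -0.224, 0.1584]
orientation: [-2.913, -1.174, 0.002]
contact_force: [-0.1, 0.8, -2.5]
grip_width: 0.0172
```

```bash
python3 -c "
from h import *
togo(.513,-.225,.158,12.1);print(r.get_obs()['moment'])
"
```

```text
wing 12.1 turn [-0.001  0.001  0.37 ]
  wing 192.1 turn [-1.000e-03 -1.000e-03 -1.724e+00]
tcp [ 0.5125 -0.224   0.1584] toolx deg 43.9 tilt [-0.001 -0.001 -1.   ] joints [-0.21  0.46  0.67  1.95 -0.37  0.86 -0.15] t 8.05 w 0.017219484578471275 F [-0.1  0.8 -2.5]
offset [-0.001  0.002  0.001]
[ 0.00336785 -0.00249689  0.023524  ]
```

Low force and moment, so it is turning freely under the flange. Now the rest of the turn.

>>> carry_out:
  offset:
    - [0,0,0.001]
    - [0,0,0.001]
    - [0,0,0.001]
    - [0,0,0.001]
    - [0,0,0.001]
    - [0,0,0.001]
    - [0,0,0.001]
    - [0,0,0.001]
  turn:
    - [0,0,0.08]
    - [0,0,0.16]
    - [0,0,0.24]
    - [0,0,0.32]
    - [0,0,0.37]
    - [0,0,0.37]
    - [0,0,0.37]
    - [0,0,0.37]

```text
clock: 8.85
tcp_pos: [0.5128, -0.2244, 0.1583]
orientation: [-3.123, -0.338, 0.0]
contact_force: [0.3, 0.9, -1.8]
grip_width: 0.0176
```

```bash
python3 -c "
from h import *
togo(.513,-.225,.158,12.1);print(r.get_obs()['moment'])
"
```

```text
wing 12.1 turn [-0.     0.     0.003]
  wing 192.1 turn [-0.    -0.    -2.092]
tcp [ 0.5128 -0.2244  0.1583] toolx deg 12.3 tilt [-0. -0. -1.] joints [-0.31  0.5   0.81  1.96 -0.47  0.88 -0.61] t 8.85 w 0.017581476865929348 F [ 0.3  0.9 -1.8]
offset [0.    0.001 0.001]
[ 0.02049044 -0.13627869  0.02122722]
```

Release, then retreat upwards.

>>> carry_out:
  offset:
    - [0,0,0]
    - [0,0,0]
    - [0,0,0]
    - [0,0,0]
    - [0,0,0]
    - [0,0,0]
    - [0,0,0]
  turn:
    - [0,0,0]
    - [0,0,0]
    - [0,0,0]
    - [0,0,0]
    - [0,0,0]
    - [0,0,0]
    - [0,0,0]
  hand: 0

```text
clock: 9.55
tcp_pos: [0.5129, -0.2244, 0.1584]
orientation: [-3.124, -0.334, 0.0]
contact_force: [-0.1, 0.6, 0.0]
grip_width: 0.0853
```

>>> carry_out:
  offset:
    - [0,0,-0.06]
    - [0,0,-0.14]
    - [0,0,-0.2]
    - [0,0,-0.2]
    - [0,0,-0.2]
  turn:
    - [0,0,0]
    - [0,0,0]
    - [0,0,0]
    - [0,0,0]
    - [0,0,0]

```text
clock: 10.05
tcp_pos: [0.5131, -0.2243, 0.2586]
orientation: [-3.123, -0.335, -0.002]
contact_force: [-1.0, -0.5, -0.3]
grip_width: 0.0853
```

```bash
python3 -c "
from h import *
fs={c:imaging.grab_frame(c) for c in('scene','wrist','top')}
for c in('scene','wrist'): print(c);fit(fs[c],12.1)
a=cv2.resize(fs['scene']['pixels'][110:230,100:260,::-1],(512,384),interpolation=cv2.INTER_CUBIC)
cv2.imwrite('pics/c4.png',cv2.resize(cv2.hconcat([a,fs['wrist']['pixels'][...,::-1]]),None,fx=.78,fy=.78))
print(r.get_obs()['clock'],r.get_obs()['grip_width'])
t=fs['top'];h=cv2.cvtColor(t['pixels'],cv2.COLOR_RGB2HSV).astype(int);b0=cv2.cvtColor(cv2.imread('pics/top0.png'),cv2.COLOR_BGR2HSV).astype(int)
for q in(b0,h):
  m=(q[...,0]>100)&(q[...,0]<125)&(q[...,1]>170)&(q[...,2]>60);px,P=near(m,t,.166,(.56,.22),.05);print('blue',len(P),axis(P)[:2])
"
```

```text
scene
0.13 IoU vs dAngle -10..10 [np.float64(0.75), np.float64(0.79), np.float64(0.83), np.float64(0.79), np.float64(0.74)]
0.1325 IoU vs dAngle -10..10 [np.float64(0.71), np.float64(0.75), np.float64(0.8), np.float64(0.77), np.float64(0.71)]
0.135 IoU vs dAngle -10..10 [np.float64(0.65), np.float64(0.72), np.float64(0.74), np.float64(0.72), np.float64(0.69)]
0.14 IoU vs dAngle -10..10 [np.float64(0.55), np.float64(0.59), np.float64(0.57), np.float64(0.61), np.float64(0.61)]
0.145 IoU vs dAngle -10..10 [np.float64(0.47), np.float64(0.48), np.float64(0.52), np.float64(0.51), np.float64(0.51)]
wrist
0.13 IoU vs dAngle -10..10 [np.float64(0.7), np.float64(0.78), np.float64(0.84), np.float64(0.81), np.float64(0.72)]
0.1325 IoU vs dAngle -10..10 [np.float64(0.69), np.float64(0.76), np.float64(0.82), np.float64(0.8), np.float64(0.71)]
0.135 IoU vs dAngle -10..10 [np.float64(0.67), np.float64(0.76), np.float64(0.8), np.float64(0.79), np.float64(0.7)]
0.14 IoU vs dAngle -10..10 [np.float64(0.63), np.float64(0.7), np.float64(0.78), np.float64(0.77), np.float64(0.67)]
0.145 IoU vs dAngle -10..10 [np.float64(0.6), np.float64(0.66), np.float64(0.71), np.float64(0.71), np.float64(0.63)]
10.2 0.08521639981354123
blue 388 (array([0.56392456, 0.22392132]), np.float64(4.805810491250696))
blue 390 (array([0.56395866, 0.22385049]), np.float64(5.244642059070088))
```

View pics/c4.png

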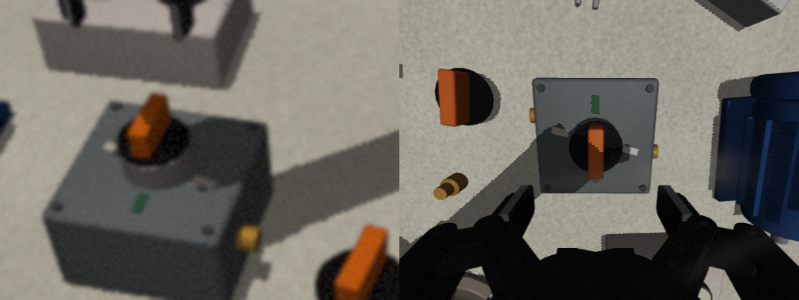

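The picture shows the plug flat on the neck, its wing in line with the green mark (wrist half: wing at (596,150), mark at (596,103)). The gripper is open and clear, and the blue plug hasn't moved.

```bash
python3 -c "
from bench import r
r.hand_in()"
```

```text
the job is handed in; nothing more can be done
```

The orange plug is home, and the job is handed in at about 10 s on the robot's clock. I turned the plug back about 55° to the slots and released it, and it dropped in. I then regrasped it, turned it about 75° clockwise onto the green marks, let go and backed off.

**Last checks:**
- **Height and angle:** the scene and wrist cameras both fit best with the plug's origin at 0.130 m, so its disc is on the neck. The wing matches the green marks to within the 5° steps I tested. The wrist camera separates heights less sharply than the scene camera, but they agree.
- **Forces:** no reading at the end of a move was above about 6 N.
- **Blue plug:** its measured angle differs from the start by about 0.4°, which I take to be noise.
- **Gripper:** it is open and about 100 mm above where it let go, touching nothing.

No check failed. Handing in gave no verdict.

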